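# Pin the hidden die of the hand press by feel

## Task

Lock the die of the hand press: take the locating pin out of its wooden holder block, put its tip down through the slot in the press's dark cover and slide it gently along the slot, feeling for the hole in the sprung die plate hidden underneath. When the tip drops in, set the pin fully home, upright with its collar flat on the cover, and let go. Never force the pin against the press, and leave the things standing around where they are.

Things in the scene. Friction and masses are not known exactly. Their poses are not given: they have to be found in the camera images.
- pin_grip (a point): Locating pin: steel shank 10 mm in diameter, 38 mm long (tip chamfered 1 x 2 mm), then a collar 30 mm in diameter, 6 mm thick, then a black round grip 18 mm in diameter, 40 mm tall. 90 g, 84 mm overall. This point: on the axis in the grip, 26 mm above the collar's top, 70 mm above the tip; z from tip to grip. It starts upright in the holder, collar on the holder's top; its yaw means nothing.
- pin: The same pin; the origin is the centre of its tip, z along the pin from tip to grip. With the pin home the tip is 38 mm below the cover's top face; off the hole it cannot go deeper than about 26 mm. It may be pressed against the press with up to 25 N.
- holder: Fixed wooden holder block, 50 x 50 mm and 46 mm high, with a 14 mm round hole 42 mm deep in the middle of its top, in which the pin stands. Origin: centre of its underside.
- slot (a point): Centre of the slot in the press's dark steel cover (150 x 70 mm, 8 mm thick), at its top face, 62 mm above the table; x along the slot, z up. The slot is 54 mm long with upright ends; its long sides are bevelled from 21 mm wide at the top to 13 mm wide 4 mm down, then straight. A soft dust brush in it hides what is beneath and gives way without resistance.
- slot_end (a point): Middle of the slot's end on its x side, at the cover's top face, 27 mm from the slot's centre.
- die_level (a point): Point 20 mm below the slot's centre, on the top of the hidden level die plate. The plate is sprung: it yields from about 1.5 N, sinks at about 0.8 N/mm, is solid after 6 mm (6.3 N) and springs back; it does not slide. Its one through hole, 12 mm in diameter, 1 mm chamfer, lies on the slot's centre line, up to 20 mm either way along x from this point: new each time, only to be felt.
- press: Fixed hand press: green base 170 x 420 mm, 14 mm thick, that carries the die housing with the slotted cover and, to the +y side, an anvil and a 33 cm column with head, ram and lever (165 mm or more from the slot's centre). Origin: on the table below the slot's centre; axes as the slot's. Includes the die plate.
- tape_roll: Loose roll of paper tape lying flat, 100 mm in diameter, 24 mm high; origin under its centre. To be left alone.
- bottle: Loose white plastic bottle, 64 mm in diameter, 170 mm tall; origin under its centre. To be left alone.
- jar: Loose glass jar with a steel cap, 60 mm in diameter, 70 mm tall; origin under its centre. To be left alone.
Not all that is in view belongs to the job. Leave any purple look-alike of the pin alone.

How it is judged (in metres and radians):
On the way, in this order (a step that is already met when the one before it is completed fails the run):
1. the pin is drawn clear out of the holder (height (world z) of pin above 0.055 m), for 0.1 s.
2. the pin's tip has dropped into the hidden hole (more than 30 mm below the cover's top face, within the slot) (z of pin in the frame of slot below -0.03 m and horizontal distance between pin and slot below 0.027 m), for 0.1 s.
At the end, for the whole second after the job is handed in: The pin stands in the hidden hole, fully home: its tip at least 36 mm below the cover's top face (38 mm when the collar is flat on the cover) and within 27 mm of the slot's centre, upright within 0.08 rad, let go and at rest (z of pin in the frame of slot below -0.036 m and horizontal distance between pin and slot below 0.027 m and angle between pin_grip's own z axis and vertical below 0.08 rad and linear speed of pin below 0.01 m/s and contact force between the fingers and pin below 0.05 N); the robot touches nothing.
It fails at once if the pin is pressed against the press with more than 25 N (contact force between pin and press above 25 N).
It fails at once if the arm or fingers push the press with more than 25 N (contact force between any of the arm, the fingers and press above 25 N).
It fails at once if the tape roll, bottle or jar is moved by more than 20 mm (distance of any of tape_roll, bottle, jar from where it was at the start of the episode above 0.02 m).
It also fails if it takes over 58 s, if anything falls off the work surface, if the arm or the gripper's body presses on something with over 40 N, if the wrist force passes 120 N, or if a joint passes its speed limit or range.

## Robot

A 6-joint arm with a two-finger parallel gripper is mounted at the origin on the work surface. World frame = base frame: x ahead of the robot, y to its left, z up, the work surface at z = 0. Lengths are in m, angles in degrees, forces in N, time in s.
With the tool pointing down it reaches from about 0.35 to 1 m from the base axis. Payload 7.1 kg.
Tool frame: the origin (TCP) lies on the centre line of the jaws, within the pads' length; the fingertips stand 8 mm ahead of it and the grasp point (between the pads) lies 11 mm behind it; x points along the fingers, y is the direction in which the jaws open and shut, and the axes are right-handed (so a half turn about x gives the same grasp; the last joint's range is limited). The gripper opens to 85 mm and grips with 20 to 120 N. Pads are 22 mm wide; open, the fingers measure 114 mm over their backs; the gripper's body (76 mm by 85 mm) begins 54 mm behind the grasp point. The pads swing forward as they close: fully open they stand 13 mm farther back than shut.
Start: joints at [-76.834, 24.242, 93.386, -0, 62.372, -1.089], TCP at [0.154, -0.606, 0.239] pointing down, gripper open.
Joint ranges: [-172.04, 172.04], [-51.8, 120.97], [4.93, 147.93], [-75.15, 255.16], [6.16, 154.13], [-145.62, 145.62]. Speed limits (degrees/s): [136.94, 136.94, 172.46, 180, 180, 180].

## Interface

Orientations are given as a 3x3 rotation matrix whose columns are the frame's x, y, z axes.
In Python, from workcell import ctrl, optics, job_done gives the robot as it stands. The module is installed in compiled form; this text tells all that it offers.
- The arm moves only by the tool carry_out, never from a script. Its argument "deltas" is a list of rows, each a list of 3 entries, a list of its own where there are three numbers: the turn, a rotation vector about the tool's x, y, z in degrees, then the shift along the tool's x, y, z in cm, then the opening, from 0 (shut) to 1 (fully open). A call has 1 to 20 rows; each row shifts and turns the commanded pose from where the row before left it, along the tool's axes as they then stand; what a row does not reach is not made up. A row lasts 1/10 s, in which the tool goes at most 50 mm and 8.59 degrees, less where a joint would pass 70% of its speed; a pose out of reach is approached as far as the arm can. A call with a gripper value outside its range is refused whole. The fingers move at their own pace and stop on an object; "newtons" is the grip in N (left out, the last holds). Time passes only in rows, so rows that do not move let the fingers close. It gives the time, the measured TCP pose, the force and the opening at its end, in the units of the state.
- ctrl.read_state(): the state, without advancing time (a new reading comes with each control period).
- optics.snapshot(name): name is "scene" or "side" or "wrist"; returns the picture (420x560x3 uint8, blue, green, red); there is no depth.
- optics.get_calibration(name): a dict with "K" (3x3 intrinsics, pixels), "k1" (the pictures are not rectified: a ray, as slopes to the right and down, at radius r is drawn at 1 + k1 r^2 times it, then the intrinsics apply), "R" (3x3) and "t" (3): a world point X has camera coordinates R X + t. Camera axes: x right, y down, z forward; pixel columns grow to the right and rows downward; lengths in m; the calibration is good to about 2 mm. A picture is of the moment at which its call begins: read the wrist's pose just before it. get_calibration takes no time and is no camera call; for the wrist camera it gives the pose at the moment of the call.
- job_done(): hands the job in, once; it reports no verdict.
Trained networks look in the newest picture that a camera, given by its name, has taken for a name from the list of things; names that differ only in an ending like _2 or _b are one class to them, and where a whole thing is asked for, a point or a joint stands for the part that bears it (a point fixed in the world has none). Each returns a list of dicts, best first, with "score" (0 to 1); they miss things now and then, are a little off and sometimes report something else, mostly with a low value. They report only what shows in the picture. A call takes as long as a camera call. They do not tell look-alikes from the thing itself.
- optics.trace(name, camera): "mask" (420x560 bool, what is visible of it) and "bbox" ([left, top, right, bottom] in pixels, round what is visible of it).
The state is a dict: "time": time; "joint_pos": joint angles; "joint_vel": joint speeds; "joint_efforts": joint torques, N m; "position": TCP position; "tool_rot": TCP orientation; "ft_force": force on the tool from outside, world axes, zero at the start; "ft_torque": the same for the moment, N m; "gripper_width": finger opening in m.
Only numpy, scipy, OpenCV 4.12 (cv2) and the standard library are available. Lean on these libraries where they do the work, as an engineer would, in place of code of your own. Each camera call takes 0.05 s, during which the arm holds its last target.

## Working session

There is one attempt and no reset: what is moved stays moved. The work goes in short steps, Python scripts to look and compute and a tool call to move; the robot and the scene stay as the last step left them, time stands still between calls to the robot, and variables do not carry over. Pictures are saved under pics/ and viewed, and the job is handed in when it is done.

Besides the shell and the picture viewer there is one more tool, called after "Request:" as name([rows], argument=value, ...), one row to a line, values as JSON. carry_out: Moves the arm, as the interface text tells. Its arguments: {"type":"object","properties":{"deltas":{"type":"array"},"newtons":{"type":"number"}},"required":["deltas"]}

```bash
mkdir -p pics; python3 - <<'E'
from workcell import ctrl, optics
import cv2,json
s=ctrl.read_state();print({k:s[k] for k in s})
for n in("scene","side","wrist"):
    c=optics.get_calibration(n);im=optics.snapshot(n);cv2.imwrite(f"pics/{n}0.png",im);print(n,c)
    for t in("pin","holder","slot","press","tape_roll","bottle","jar"):
        try:
            print(t,[(round(d["score"],2),d["bbox"]) for d in optics.trace(t,n)][:4])
        except Exception as e: print(t,e)
E
```

```text
{'time': 0.0, 'joint_pos': array([-7.68330691e+01,  2.42850584e+01,  9.34329101e+01,  7.88210377e-06,
        6.23727016e+01, -1.09070043e+00]), 'joint_vel': array([ 0.01135752,  0.06933964, -0.01919422,  0.05772968,  0.02307574,
        0.0084593 ]), 'joint_efforts': array([ 1.91409250e-03, -5.57383132e+01, -2.81745762e+01,  2.63057382e-04,
        7.36915012e-03,  1.93579280e-05]), 'position': array([ 0.15380404, -0.60521195,  0.23852872]), 'tool_rot': array([[-3.60355459e-04,  2.46282037e-01, -9.69198137e-01],
       [ 1.54091690e-03, -9.69196912e-01, -2.46282299e-01],
       [-9.99998748e-01, -1.58220296e-03, -3.02447549e-05]]), 'ft_force': array([ 0.09668205, -0.21691795,  0.8113769 ]), 'ft_torque': array([-0.00088368,  0.03595049,  0.0012678 ]), 'gripper_width': 0.08558638715801799}
scene {'K': array([[439.41133651,   0.        , 274.89594514],
       [  0.        , 439.41133651, 208.75567472],
       [  0.        ,   0.        ,   1.        ]]), 'k1': -0.04325188560719872, 'R': array([[ 0.87214016,  0.48881603,  0.02074688],
       [ 0.34234017, -0.57940622, -0.73965643],
    
[... 1216 characters left out ...]
.0, 287.7, 249.9, 420.0])]
tape_roll [(0.75, [200.4, 152.0, 248.7, 194.5])]
bottle [(0.64, [284.7, 63.8, 317.3, 141.2])]
jar [(0.55, [378.9, 157.5, 410.8, 203.3]), (0.38, [313.4, 178.6, 328.4, 206.2])]
wrist {'K': array([[338.94594347,   0.        , 283.88185456],
       [  0.        , 338.94594347, 205.48335586],
       [  0.        ,   0.        ,   1.        ]]), 'k1': -0.07936543570496987, 'R': array([[ 2.46540276e-01, -9.69132251e-01,  7.56872298e-04],
       [-9.31031519e-01, -2.36630749e-01,  2.77824043e-01],
       [-2.69069141e-01, -6.91994882e-02, -9.60631682e-01]]), 't': array([-0.62546813, -0.03565755,  0.3786717 ])}
pin []
holder []
slot []
press []
tape_roll []
bottle []
jar []
```

View pics/scene0.png

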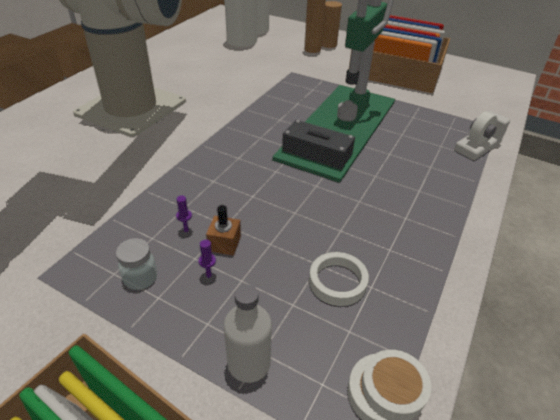

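View pics/side0.png

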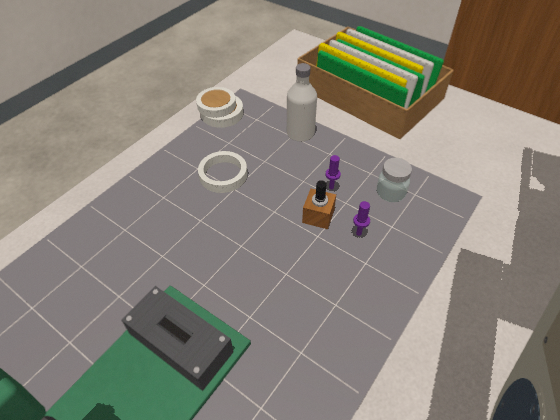

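View pics/wrist0.png

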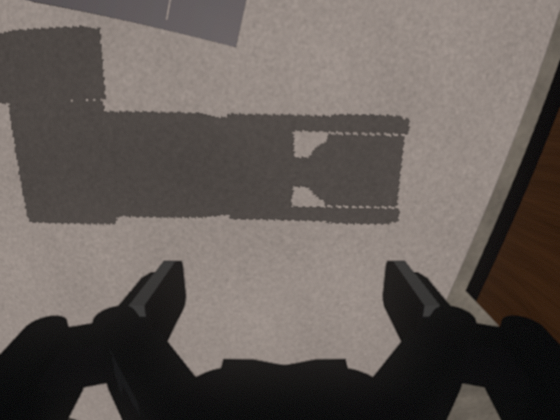

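```bash
python3 - <<'E'
import cv2,numpy as np
a=cv2.imread("pics/scene0.png")[180:290,160:250];b=cv2.imread("pics/side0.png")[145:245,290:390]
cv2.imwrite("pics/crop0.png",np.hstack([cv2.resize(a,(400,490),interpolation=2),cv2.resize(b,(400,490),interpolation=2)]))
E
```

```text
(no output)
```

View pics/crop0.png

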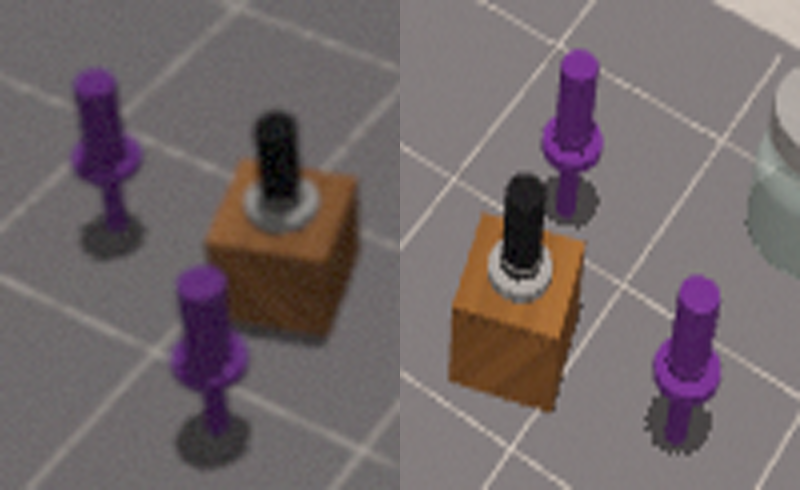

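Candidates for the pin in the scene picture are the purple pins at (183,212) and (207,257), and the black-grip, steel-collar pin at (222,217), which stands in the wooden block. In the side picture the last one is at (320,193). The crop confirms it is the true pin. Next I triangulate it and crop the slot.

```bash
cat > h.py <<'E'
import numpy as np,cv2
from workcell import ctrl, optics
def ray(c,p):
    K=c["K"];d=np.array([(p[0]-K[0,2])/K[0,0],(p[1]-K[1,2])/K[1,1]])
    u=d.copy()
    for _ in range(20): u=d/(1+c["k1"]*(u@u))
    v=c["R"].T@np.array([u[0],u[1],1.]);o=-c["R"].T@c["t"]
    return o,v/np.linalg.norm(v)
def tri(*cp):
    A=np.zeros((3,3));b=np.zeros(3)
    rs=[ray(*x) for x in cp]
    for o,v in rs:
        P=np.eye(3)-np.outer(v,v);A+=P;b+=P@o
    X=np.linalg.solve(A,b)
    return X,[np.linalg.norm(np.cross(X-o,v)) for o,v in rs]
def onz(c,p,z):
    o,v=ray(c,p);return o+v*(z-o[2])/v[2]
def proj(c,X):
    x=c["R"]@np.asarray(X)+c["t"];u=x[:2]/x[2];u=u*(1+c["k1"]*(u@u));return c["K"][:2,:2]@u+c["K"][:2,2]
E
python3 - <<'E'
from h import *
S=optics.get_calibration("scene");D=optics.get_calibration("side")
np.set_printoptions(precision=4,suppress=True)
print("collar",tri((S,(223.5,224.9)),(D,(320,199.7))), onz(S,(223.5,224.9),.050),onz(D,(320,199.7),.05))
print("griptop",tri((S,(222.3,207.4)),(D,(321.5,182.1))))
print("slot",tri((S,(318,133)),(D,(175,329))))
for n,a,b,z in (("purpA",(184,214),(334,174),.06),("purpB",(207,260),(362,220),.06)): print(n,tri((S,a),(D,b)))
print("jar",tri((S,(133,250)),(D,(397,169)))); print("bottletop",tri((S,(246,298)),(D,(303,71))))
a=cv2.imread("pics/scene0.png")[115:175,270:360];b=cv2.imread("pics/side0.png")[280:390,110:240]
cv2.imwrite("pics/crop1.png",cv2.resize(a,None,fx=8,fy=8,interpolation=2));cv2.imwrite("pics/crop2.png",cv2.resize(b,None,fx=5,fy=5,interpolation=2))
E
```

```text
collar (array([ 0.5042, -0.2911,  0.0492]), [np.float64(0.0012334698499679643), np.float64(0.0012334698499679572)]) [ 0.5058 -0.2911  0.05  ] [ 0.5029 -0.2912  0.05  ]
griptop (array([ 0.5057, -0.2927,  0.0936]), [np.float64(0.001407560531466059), np.float64(0.0014075605314661536)])
slot (array([0.5312, 0.0502, 0.0652]), [np.float64(0.0006407427186362347), np.float64(0.0006407427186363479)])
purpA (array([ 0.4814, -0.3335,  0.0978]), [np.float64(0.019196882318311164), np.float64(0.0191968823183112)])
purpB (array([ 0.4605, -0.3354, -0.0241]), [np.float64(0.027095146471741032), np.float64(0.027095146471740866)])
jar (array([ 0.4206, -0.4287,  0.066 ]), [np.float64(0.00042054052140981545), np.float64(0.00042054052140981843)])
bottletop (array([ 0.6701, -0.4738,  0.1601]), [np.float64(0.0006625069095324493), np.float64(0.0006625069095324467)])
```

View pics/crop1.png

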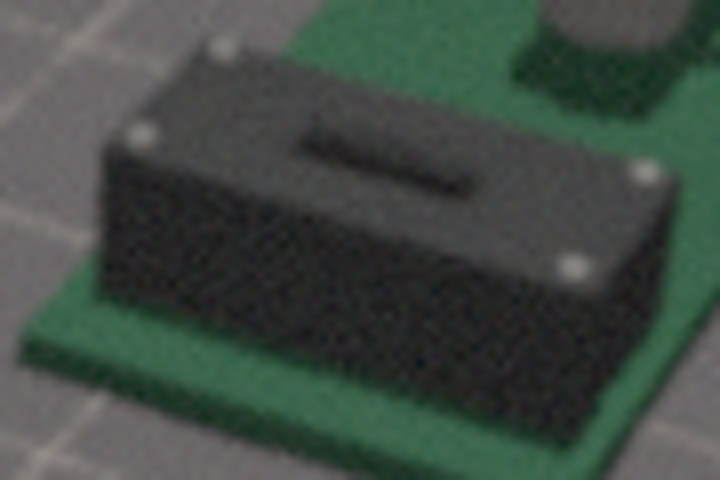

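View pics/crop2.png

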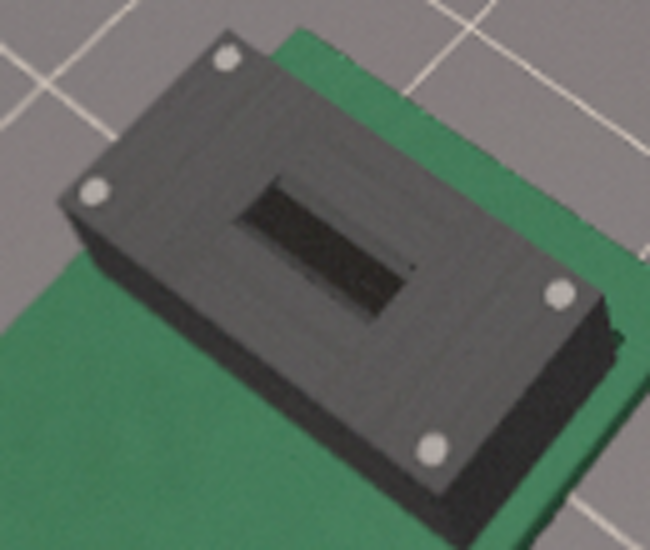

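```bash
python3 - <<'E'
from h import *
S=optics.get_calibration("scene");D=optics.get_calibration("side")
np.set_printoptions(precision=4,suppress=True)
print("purp1",tri((S,(184,214)),(D,(362,220)))[0]);print("purp2",tri((S,(207,260)),(D,(334,174)))[0])
sd=[np.array(p)/5+np.array([110,280]) for p in((227,57),(93,190),(560,294),(431,450))]
sc=[np.array(p)/8+np.array([270,115]) for p in((572,266),(645,172),(141,135),(222,47))]
for a,b in zip(sc,sd): print(tri((S,a),(D,b)),onz(S,a,.062),onz(D,b,.062))
P=[onz(D,b,.062) for b in sd];print("c",np.mean(P,0),"dir",P[0]-P[2],P[1]-P[3])
P=[onz(S,b,.062) for b in sc];print("c",np.mean(P,0),"dir",P[0]-P[2],P[1]-P[3])
for p in((255,200),(392,300),(278,178),(410,268),(237,218),(375,320)): print(p,onz(D,np.array(p)/5+[110,280],.062))
E
```

```text
purp1 [ 0.4205 -0.2992  0.043 ]
purp2 [ 0.5222 -0.3689  0.0411]
(array([0.6   , 0.0236, 0.0636]), [np.float64(0.0008115617964181797), np.float64(0.0008115617964180259)]) [0.5998 0.0266 0.062 ] [0.6001 0.0229 0.062 ]
(array([0.5995, 0.0778, 0.0634]), [np.float64(0.0008175002948914965), np.float64(0.0008175002948915661)]) [0.5993 0.0808 0.062 ] [0.5995 0.0772 0.062 ]
(array([0.4683, 0.0211, 0.0632]), [np.float64(0.00112119881338832), np.float64(0.0011211988133883626)]) [0.4683 0.0237 0.062 ] [0.4678 0.0203 0.062 ]
(array([0.4669, 0.0754, 0.0637]), [np.float64(0.0007553930751035135), np.float64(0.0007553930751036415)]) [0.4662 0.0785 0.062 ] [0.4668 0.0747 0.062 ]
c [0.5335 0.0488 0.062 ] dir [0.1323 0.0026 0.    ] [0.1327 0.0025 0.    ]
c [0.5334 0.0524 0.062 ] dir [0.1315 0.0029 0.    ] [0.1331 0.0023 0.    ]
(255, 200) [0.5587 0.0512 0.062 ]
(392, 300) [0.505  0.0498 0.062 ]
(278, 178) [0.5583 0.0422 0.062 ]
(410, 268) [0.5075 0.0397 0.062 ]
(237, 218) [0.5588 0.0583 0.062 ]
(375, 320) [0.5048 0.057  0.062 ]
```

Request:
carry_out([
  [[-8.5, 0, 0], [0, 0, 0], 1],
  [[-8.5, 0, 0], [0, 0, 0], 1],
  [[-8.5, 0, 0], [0, 0, 0], 1],
  [[-8.5, 0, 0], [0, 0, 0], 1],
  [[-8.5, 0, 0], [0, 0, 0], 1],
  [[-8.5, 0, 0], [0, 0, 0], 1],
  [[-8.5, 0, 0], [0, 0, 0], 1],
  [[-8.5, 0, 0], [0, 0, 0], 1],
  [[-8.5, 0, 0], [0, 0, 0], 1],
])

```text
time: 2.1
position: [0.1539, -0.6058, 0.2394]
tool_rot: [[0.0, 1.0, 0.019], [-0.0, 0.019, -1.0], [-1.0, -0.0, 0.0]]
ft_force: [0.2, 0.3, -0.6]
gripper_width: 0.0852
```

Request:
carry_out([
  [[0, 0, 0], [0, 3.5, -3.0], 0.55],
  [[0, 0, 0], [0, 3.5, -3.0], 0.55],
  [[0, 0, 0], [0, 3.5, -3.0], 0.55],
  [[0, 0, 0], [0, 3.5, -3.0], 0.55],
  [[0, 0, 0], [0, 3.5, -3.0], 0.55],
  [[0, 0, 0], [0, 3.5, -3.0], 0.55],
  [[0, 0, 0], [0, 3.5, -3.0], 0.55],
  [[0, 0, 0], [0, 3.5, -3.0], 0.55],
  [[0, 0, 0], [0, 3.5, -3.0], 0.55],
  [[0, 0, 0], [2.5, 3.5, -3.0], 0.55],
  [[0, 0, 0], [1.5, 0, 0], 0.55],
  [[0, 0, 0], [0, 0, 0], 0.55],
  [[0, 0, 0], [0, 0, 0], 0.55],
])

```text
time: 3.4
position: [0.4977, -0.303, 0.2004]
tool_rot: [[-0.001, 1.0, 0.013], [0.0, 0.013, -1.0], [-1.0, -0.001, -0.0]]
ft_force: [0.0, -0.8, 0.5]
gripper_width: 0.0468
```

```bash
cat > w.py <<'E'
from h import *
import sys
np.set_printoptions(precision=4,suppress=True)
s=ctrl.read_state();c=optics.get_calibration("wrist");im=optics.snapshot("wrist")
cv2.imwrite("pics/%s.png"%sys.argv[1],im)
print(s["time"],s["position"],s["tool_rot"],s["gripper_width"],s["ft_force"])
np.savez("pics/%s.npz"%sys.argv[1],K=c["K"],k1=c["k1"],R=c["R"],t=c["t"])
for n in sys.argv[2:]: print(n,[(round(d["score"],2),d["bbox"]) for d in optics.trace(n,"wrist")][:3])
E
python3 w.py w1 pin holder
```

```text
3.4 [ 0.4977 -0.303   0.2004] [[-0.001   0.9999  0.0129]
 [ 0.0003  0.0129 -0.9999]
 [-1.     -0.001  -0.0003]] 0.04675730406604716 [ 0.0374 -0.7741  0.4542]
pin [(0.96, [274.7, 164.0, 310.8, 198.6]), (0.87, [295.2, 239.3, 328.5, 288.0]), (0.69, [177.9, 172.2, 219.1, 208.8])]
holder [(0.83, [257.9, 136.0, 326.2, 212.5])]
```

View pics/w1.png

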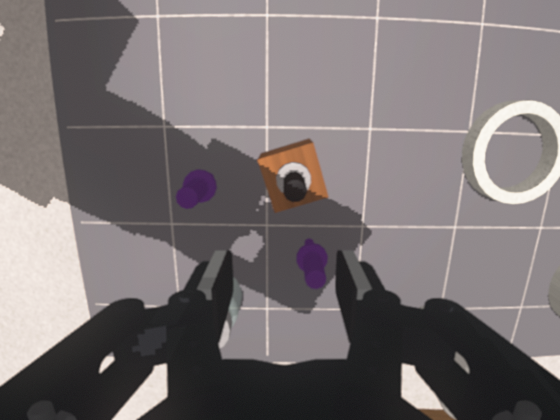

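Wrist view: the true pin (black grip, white collar) is at (295,182) in the orange holder. The purple pins are at (197,187) and (313,263).

```bash
python3 - <<'E'
import cv2
a=cv2.imread("pics/w1.png")[130:220,250:340]
cv2.imwrite("pics/c3.png",cv2.resize(a,None,fx=6,fy=6,interpolation=2))
E
```

```text
(no output)
```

View pics/c3.png

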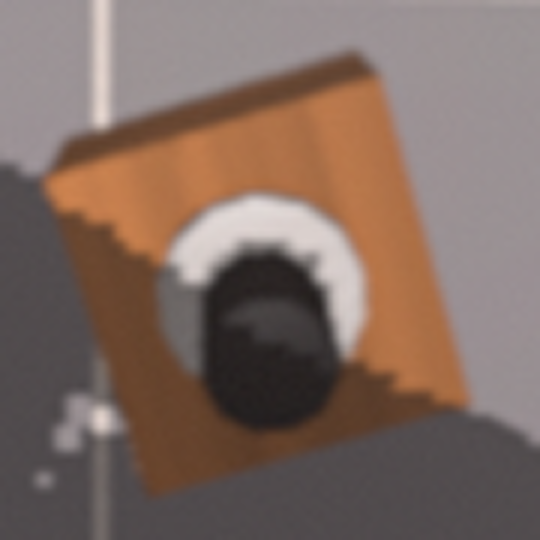

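```bash
python3 - <<'E'
from h import *
c=dict(np.load("pics/w1.npz"))
for p,z in(((271,363),.092),((262,295),.051)): print(onz(c,np.array(p)/6+[250,130],z))
for p in((45,180),(375,75),(150,497),(470,405)): print(onz(c,np.array(p)/6+[250,130],.046))
E
```

```text
[ 0.50648959 -0.29130353  0.092     ]
[ 0.50645977 -0.29126026  0.051     ]
[ 0.47528706 -0.27596352  0.046     ]
[ 0.52188741 -0.26045638  0.046     ]
[ 0.49057366 -0.32316242  0.046     ]
[ 0.53758622 -0.30834083  0.046     ]
```

Request:
carry_out([
  [[0, 0, 0], [2, 0.4, -0.6], 0.55],
  [[0, 0, 0], [3, 0.5, -0.6], 0.55],
  [[0, 0, 0], [3, 0, 0], 0.55],
  [[0, 0, 0], [1, 0, 0], 0.55],
  [[0, 0, 0], [0, 0, 0], 0.55],
  [[0, 0, 0], [0, 0, 0], 0.55],
  [[0, 0, 0], [0, 0, 0], 0.55],
])

```text
time: 4.25
position: [0.508, -0.2913, 0.1122]
tool_rot: [[0.002, 1.0, 0.013], [-0.001, 0.013, -1.0], [-1.0, 0.002, 0.001]]
ft_force: [0.6, 0.6, 0.2]
gripper_width: 0.0472
```

```bash
python3 w.py w2
```

```text
4.25 [ 0.508  -0.2913  0.1122] [[ 0.0024  0.9999  0.0126]
 [-0.0014  0.0126 -0.9999]
 [-1.      0.0024  0.0015]] 0.04724196387375388 [0.5916 0.6058 0.1872]
```

View pics/w2.png

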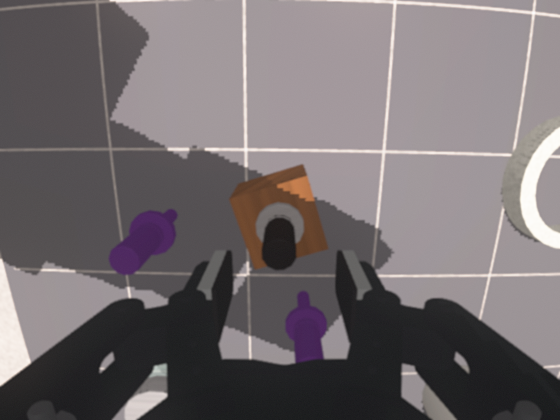

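```bash
python3 - <<'E'
from h import *
c=dict(np.load("pics/w2.npz"))
print(onz(c,(279,255),.092), onz(c,(281,225),.052))
print(proj(c,(.508,-.2913,.0922)))
E
```

```text
[ 0.50637407 -0.29154933  0.092     ] [ 0.5070999  -0.28988436  0.052     ]
[282.27036731 254.74602182]
```

Request:
carry_out([
  [[0, 0, 0], [1.5, -0.15, 0], 0.55],
  [[0, 0, 0], [1.5, 0, 0], 0.55],
  [[0, 0, 0], [1.5, 0, 0], 0.55],
  [[0, 0, 0], [0, 0, 0], 0.55],
  [[0, 0, 0], [0, 0, 0], 0.55],
  [[0, 0, 0], [0, 0, 0], 0.1],
  [[0, 0, 0], [0, 0, 0], 0.1],
  [[0, 0, 0], [0, 0, 0], 0.1],
  [[0, 0, 0], [0, 0, 0], 0.1],
  [[0, 0, 0], [0, 0, 0], 0.1],
  [[0, 0, 0], [0, 0, 0], 0.1],
], newtons=50)

```text
time: 5.4
position: [0.5061, -0.2907, 0.066]
tool_rot: [[0.001, 1.0, 0.013], [-0.001, 0.013, -1.0], [-1.0, 0.001, 0.001]]
ft_force: [0.7, 0.0, 5.0]
gripper_width: 0.0167
```

Request:
carry_out([
  [[0, 0, 0], [-0.5, 0, 0], 0.1],
  [[0, 0, 0], [-1.5, 0, 0], 0.1],
  [[0, 0, 0], [-2, 0, 0], 0.1],
  [[0, 0, 0], [-3, 0, 0], 0.1],
  [[0, 0, 0], [-3, 0, 0], 0.1],
  [[0, 0, 0], [-2, 0, 0], 0.1],
  [[0, 0, 0], [0, 0, 0], 0.1],
  [[0, 0, 0], [0, 0, 0], 0.1],
  [[0, 0, 0], [0, 0, 0], 0.1],
])

```text
time: 6.3
position: [0.5048, -0.29, 0.1844]
tool_rot: [[-0.002, 1.0, 0.013], [0.001, 0.013, -1.0], [-1.0, -0.002, -0.001]]
ft_force: [0.1, -1.0, -1.3]
gripper_width: 0.0167
```

```bash
python3 w.py w3; python3 - <<'E'
from h import *
for n in("scene","side"): cv2.imwrite(f"pics/{n}3.png",optics.snapshot(n))
print(ctrl.read_state()["joint_pos"])
E
```

```text
6.3 [ 0.5048 -0.29    0.1844] [[-0.0019  0.9999  0.0132]
 [ 0.0011  0.0132 -0.9999]
 [-1.     -0.0019 -0.0012]] 0.016686438947847288 [ 0.0623 -1.0072 -1.2567]
[-3.10448292e+01  2.46948037e+01  1.01145824e+02  2.16211329e-04
  5.42910173e+01 -3.17976497e+01]
```

View pics/w3.png

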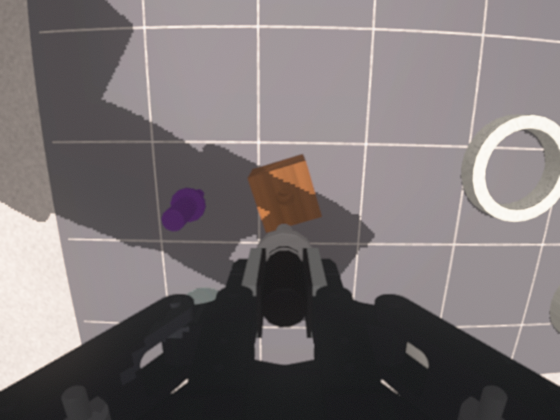

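View pics/side3.png

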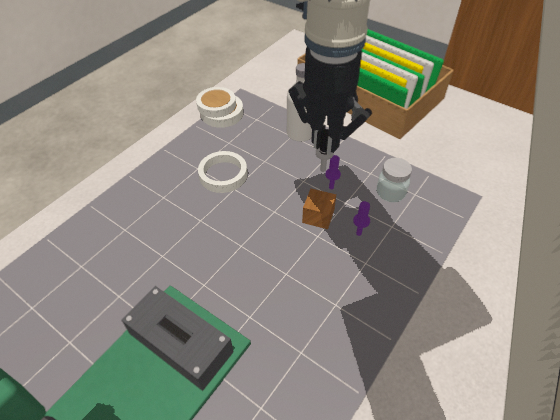

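Request:
carry_out([
  [[0, 0, 0], [0, 0.5, -2.0], 0.1],
  [[0, 0, 0], [0, 0.5, -4.0], 0.1],
  [[0, 0, 0], [0, 0.5, -4.0], 0.1],
  [[0, 0, 0], [0, 0.5, -4.0], 0.1],
  [[0, 0, 0], [0, 0.5, -4.0], 0.1],
  [[0, 0, 0], [0, 0.5, -4.0], 0.1],
  [[0, 0, 0], [0, 0.2, -3.0], 0.1],
  [[0, 0, 0], [0, 0, -2.0], 0.1],
  [[0, 0, 0], [0, 0, 0], 0.1],
  [[0, 0, 0], [0, 0, 0], 0.1],
  [[0, 0, 0], [0, 0, 0], 0.1],
  [[0, 0, 0], [0, 0, 0], 0.1],
])

```text
time: 7.65
position: [0.5341, -0.021, 0.1853]
tool_rot: [[-0.0, 1.0, 0.012], [-0.0, 0.012, -1.0], [-1.0, -0.0, 0.0]]
ft_force: [0.2, -0.9, -0.9]
gripper_width: 0.0165
```

```bash
python3 w.py w4; python3 - <<'E'
import cv2
a=cv2.imread("pics/w4.png")[30:300,150:420]
cv2.imwrite("pics/c4.png",cv2.resize(a,None,fx=2.2,fy=2.2,interpolation=2))
E
```

```text
7.65 [ 0.5341 -0.021   0.1853] [[-0.0003  0.9999  0.0119]
 [-0.0001  0.0119 -0.9999]
 [-1.     -0.0003  0.0001]] 0.01654411070923448 [ 0.1501 -0.9186 -0.8886]
```

View pics/w4.png

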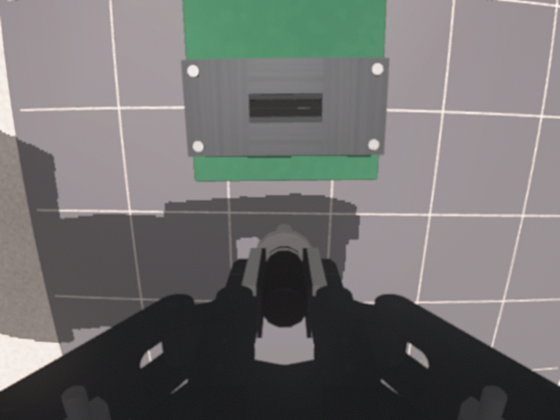

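View pics/c4.png

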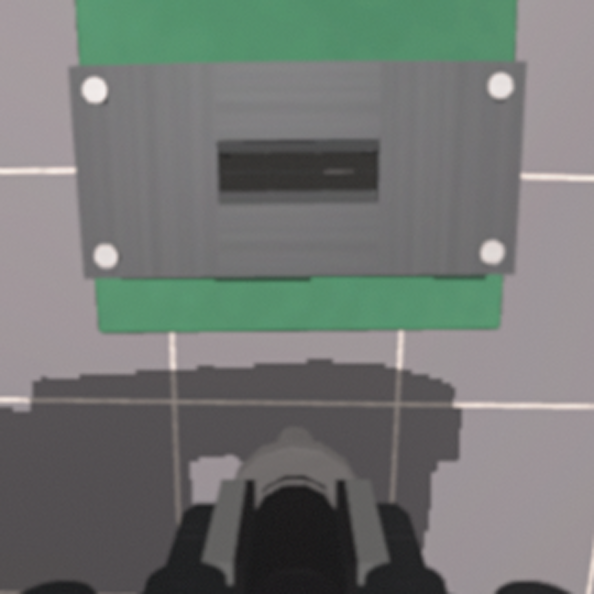

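```bash
python3 - <<'E'
from h import *
np.set_printoptions(precision=4,suppress=True)
c=dict(np.load("pics/w4.npz"))
f=lambda p:np.array(p)/2.2+[150,30]
for G in([(218,141),(379,139),(219,204),(379,202)],[(94,90),(501,86),(105,256),(492,252)],[(70,67),(527,62),(86,277),(515,273)]):
    P=[onz(c,f(p),.062) for p in G];print(np.array(P));print(np.mean(P,0),P[1]-P[0],P[3]-P[2])
tcp=np.array([.5341,-.021,.1853])
print("tip proj",(proj(c,tcp-[0,0,.058])-[150,30])*2.2,"collar",(proj(c,tcp-[0,0,.02])-[150,30])*2.2,"up",(proj(c,tcp+[0,0,.026])-[150,30])*2.2)
E
```

```text
[[0.5083 0.059  0.062 ]
 [0.5617 0.0603 0.062 ]
 [0.5084 0.0385 0.062 ]
 [0.5625 0.0398 0.062 ]]
[0.5352 0.0494 0.062 ] [0.0534 0.0013 0.    ] [0.0541 0.0013 0.    ]
[[0.4676 0.0752 0.062 ]
 [0.6013 0.0781 0.062 ]
 [0.4687 0.0206 0.062 ]
 [0.6023 0.0237 0.062 ]]
[0.535  0.0494 0.062 ] [0.1337 0.0029 0.    ] [0.1336 0.003  0.    ]
[[0.4599 0.0824 0.062 ]
 [0.6094 0.0859 0.062 ]
 [0.4616 0.0133 0.062 ]
 [0.611  0.0166 0.062 ]]
[0.5355 0.0495 0.062 ] [0.1495 0.0034 0.    ] [0.1494 0.0033 0.    ]
tip proj [292.1348 436.8962] collar [291.4706 494.5834] up [290.1617 608.7306]
```

Slot centre by the wrist view is about (0.535, 0.049) at cover height, with a yaw of 1.3°. I'll move over its −x end with the tip still above the cover.

Request:
carry_out([
  [[-0.5, 0, 0], [0, 0, 0], 0.1],
  [[0, 0, 0], [0, -0.8, -3.0], 0.1],
  [[0, 0, 0], [0, -0.6, -3.0], 0.1],
  [[0, 0, 0], [1.0, -0.35, -1.0], 0.1],
  [[0, 0, 0], [2.5, 0, 0], 0.1],
  [[0, 0, 0], [2, 0, 0], 0.1],
  [[0, 0, 0], [0, 0, 0], 0.1],
  [[0, 0, 0], [0, 0, 0], 0.1],
  [[0, 0, 0], [0, 0, 0], 0.1],
  [[0, 0, 0], [0, 0, 0], 0.1],
])

```text
time: 8.7
position: [0.5158, 0.0493, 0.1315]
tool_rot: [[0.002, 1.0, 0.022], [0.0, 0.022, -1.0], [-1.0, 0.002, -0.0]]
ft_force: [-0.0, -0.3, -0.1]
gripper_width: 0.0164
```

```bash
python3 w.py w5; python3 - <<'E'
from h import *
cv2.imwrite("pics/side5.png",optics.snapshot("side"));cv2.imwrite("pics/scene5.png",optics.snapshot("scene"))
for i in range(3):
    s=ctrl.read_state();print(s["position"],s["ft_force"]);optics.snapshot("side")
a=cv2.imread("pics/side5.png")[230:390,90:250];b=cv2.imread("pics/scene5.png")[60:180,260:380];w=cv2.imread("pics/w5.png")[120:300,180:400]
cv2.imwrite("pics/c5.png",np.hstack([cv2.resize(a,(400,400),interpolation=2),cv2.resize(b,(400,400),interpolation=2)]))
cv2.imwrite("pics/c6.png",cv2.resize(w,None,fx=3,fy=3,interpolation=2))
E
```

```text
8.7 [0.5158 0.0493 0.1315] [[ 0.0019  0.9998  0.0216]
 [ 0.0001  0.0216 -0.9998]
 [-1.      0.0019 -0.0001]] 0.016429707991367483 [-0.0322 -0.2953 -0.1217]
[0.51547715 0.04947626 0.1311584 ] [-0.23682551 -0.25324928 -1.98514051]
[0.51536986 0.04950158 0.13099607] [-0.0077406  -0.32392772 -0.53648921]
[0.51529448 0.04950431 0.13088602] [ 0.05846095 -0.87704935 -0.40080968]
```

View pics/c5.png

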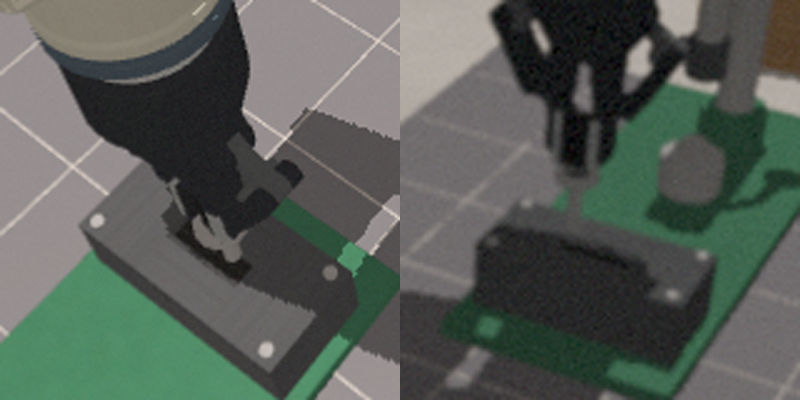

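View pics/c6.png

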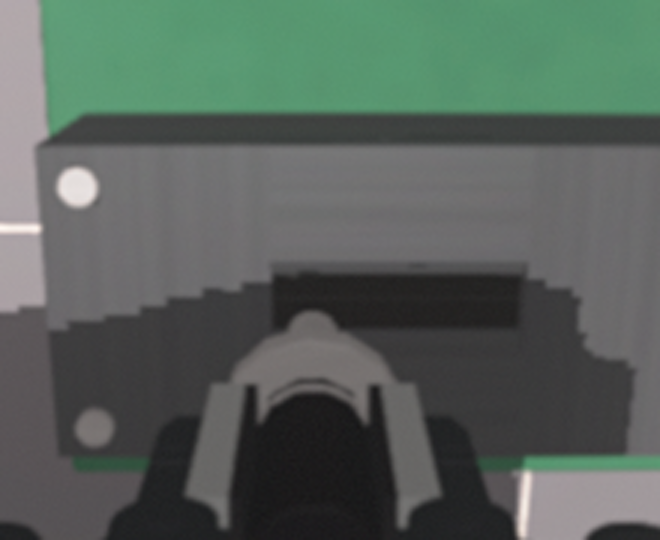

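```bash
python3 - <<'E'
from h import *
np.set_printoptions(precision=4,suppress=True)
c=dict(np.load("pics/w5.npz"))
f=lambda p:np.array(p)/3+[180,120]
for p in((273,263),(527,263),(519,329)):print(onz(c,f(p),.062),onz(c,f(p),.058))
P=np.array([.5158,.0493,.1315])
for dz in (.020,.026,.058): print((proj(c,P-[0,0,dz])-[180,120])*3)
E
```

```text
[0.5084 0.059  0.062 ] [0.5083 0.0578 0.058 ]
[0.5618 0.0602 0.062 ] [0.5627 0.059  0.058 ]
[0.5612 0.0454 0.062 ] [0.5622 0.0439 0.058 ]
[306.6273 404.9137]
[306.7472 390.311 ]
[307.2754 326.1793]
```

Request:
carry_out([
  [[0, 0, 0], [0.3, 0, -0.05], 0.1],
  [[0, 0, 0], [0.3, 0, 0], 0.1],
  [[0, 0, 0], [0.3, 0, 0], 0.1],
  [[0, 0, 0], [0.3, 0, 0], 0.1],
  [[0, 0, 0], [0.2, 0, 0], 0.1],
  [[0, 0, 0], [0.2, 0, 0], 0.1],
  [[0, 0, 0], [0.1, 0, 0], 0.1],
  [[0, 0, 0], [0, 0, 0], 0.1],
  [[0, 0, 0], [0, 0, 0], 0.1],
])

```text
time: 9.9
position: [0.5151, 0.05, 0.1135]
tool_rot: [[0.0, 1.0, 0.022], [0.0, 0.022, -1.0], [-1.0, 0.0, -0.0]]
ft_force: [0.1, -0.2, -1.1]
gripper_width: 0.0171
```

Request:
carry_out([
  [[0, 0, 0], [0.2, 0, 0], 0.1],
  [[0, 0, 0], [0.2, 0, 0], 0.1],
  [[0, 0, 0], [0.2, 0, 0], 0.1],
  [[0, 0, 0], [0, 0, 0], 0.1],
  [[0, 0, 0], [0, 0, 0], 0.1],
])

```text
time: 10.4
position: [0.515, 0.05, 0.1074]
tool_rot: [[-0.0, 1.0, 0.022], [-0.0, 0.022, -1.0], [-1.0, -0.0, -0.0]]
ft_force: [0.2, 0.1, -1.3]
gripper_width: 0.0172
```

```bash
python3 w.py w6; python3 - <<'E'
from h import *
w=cv2.imread("pics/w6.png")[120:300,180:400]
cv2.imwrite("pics/c7.png",cv2.resize(w,None,fx=3,fy=3,interpolation=2))
E
```

```text
10.4 [0.515  0.05   0.1074] [[-0.0002  0.9998  0.0219]
 [-0.      0.0219 -0.9998]
 [-1.     -0.0002 -0.    ]] 0.01723847724941588 [ 0.1657  0.0569 -1.3223]
```

View pics/c7.png

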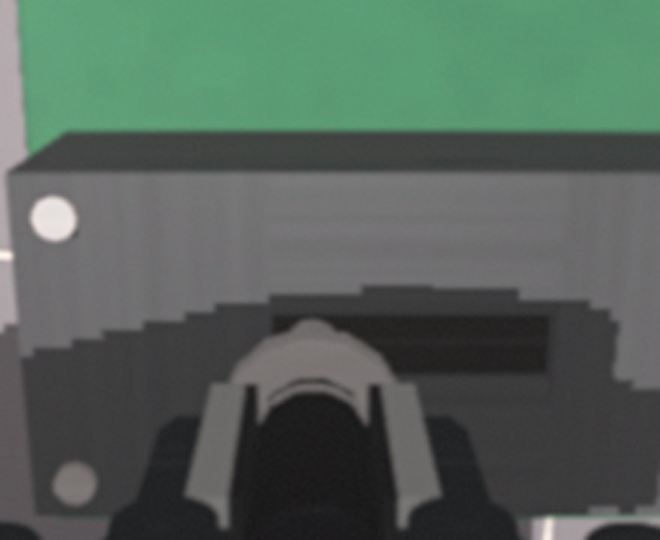

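Request:
carry_out([
  [[0, 0, 0], [0.2, 0, 0], 0.1],
  [[0, 0, 0], [0.2, 0, 0], 0.1],
  [[0, 0, 0], [0.2, 0, 0], 0.1],
  [[0, 0, 0], [0, 0, 0], 0.1],
  [[0, 0, 0], [0, 0, 0], 0.1],
])

```text
time: 10.95
position: [0.515, 0.05, 0.1014]
tool_rot: [[-0.0, 1.0, 0.022], [0.0, 0.022, -1.0], [-1.0, -0.0, -0.0]]
ft_force: [-0.8, -0.1, -1.2]
gripper_width: 0.0164
```

Request:
carry_out([
  [[0, 0, 0], [0.1, 0, 0], 0.1],
  [[0, 0, 0], [0.1, 0, 0], 0.1],
  [[0, 0, 0], [0, 0, 0], 0.1],
  [[0, 0, 0], [0, 0, 0], 0.1],
])

```text
time: 11.35
position: [0.5152, 0.05, 0.0996]
tool_rot: [[0.0, 1.0, 0.022], [0.0, 0.022, -1.0], [-1.0, 0.0, -0.0]]
ft_force: [-0.3, -0.0, 0.5]
gripper_width: 0.0167
```

Request:
carry_out([
  [[0, 0, 0], [0.1, 0, 0], 0.1],
  [[0, 0, 0], [0, 0, 0], 0.1],
  [[0, 0, 0], [0, 0, 0], 0.1],
])

```text
time: 11.65
position: [0.5152, 0.05, 0.0986]
tool_rot: [[0.0, 1.0, 0.022], [0.0, 0.022, -1.0], [-1.0, 0.0, -0.0]]
ft_force: [-0.5, -0.2, 1.5]
gripper_width: 0.0165
```

Request:
carry_out([
  [[0, 0, 0], [0.1, 0, 0], 0.1],
  [[0, 0, 0], [0.05, 0, 0], 0.1],
  [[0, 0, 0], [0, 0, 0], 0.1],
  [[0, 0, 0], [0, 0, 0], 0.1],
])

```text
time: 12.05
position: [0.5152, 0.0501, 0.097]
tool_rot: [[0.0, 1.0, 0.022], [0.0, 0.022, -1.0], [-1.0, 0.0, -0.0]]
ft_force: [-0.4, -0.2, 3.3]
gripper_width: 0.0169
```

Request:
carry_out([
  [[0, 0, 0], [0, 0.1, 0], 0.1],
  [[0, 0, 0], [0, 0.1, 0], 0.1],
  [[0, 0, 0], [0, 0, 0], 0.1],
])

```text
time: 12.35
position: [0.5167, 0.0501, 0.0968]
tool_rot: [[-0.001, 1.0, 0.022], [-0.0, 0.022, -1.0], [-1.0, -0.001, 0.0]]
ft_force: [-2.0, -0.6, 3.7]
gripper_width: 0.0164
```

Request:
carry_out([
  [[0, 0, 0], [0, 0.1, 0], 0.1],
  [[0, 0, 0], [0, 0.1, 0], 0.1],
  [[0, 0, 0], [0, 0, 0], 0.1],
])

```text
time: 12.65
position: [0.5192, 0.0501, 0.097]
tool_rot: [[0.0, 1.0, 0.022], [-0.0, 0.022, -1.0], [-1.0, 0.0, 0.0]]
ft_force: [-1.2, -0.6, 2.4]
gripper_width: 0.0167
```

Request:
carry_out([
  [[0, 0, 0], [0, 0.1, 0], 0.1],
  [[0, 0, 0], [0, 0.1, 0], 0.1],
  [[0, 0, 0], [0, 0, 0], 0.1],
])

```text
time: 12.95
position: [0.5213, 0.0502, 0.097]
tool_rot: [[0.0, 1.0, 0.022], [0.0, 0.022, -1.0], [-1.0, 0.0, -0.0]]
ft_force: [-0.9, -0.5, 2.7]
gripper_width: 0.0166
```

Request:
carry_out([
  [[0, 0, 0], [0, 0.1, 0], 0.1],
  [[0, 0, 0], [0, 0.1, 0], 0.1],
  [[0, 0, 0], [0, 0, 0], 0.1],
])

```text
time: 13.25
position: [0.5233, 0.0502, 0.097]
tool_rot: [[0.0, 1.0, 0.022], [0.0, 0.022, -1.0], [-1.0, 0.0, -0.0]]
ft_force: [-1.6, -0.0, 2.8]
gripper_width: 0.0167
```

Request:
carry_out([
  [[0, 0, 0], [0, 0.1, 0], 0.1],
  [[0, 0, 0], [0, 0.1, 0], 0.1],
  [[0, 0, 0], [0, 0, 0], 0.1],
])

```text
time: 13.55
position: [0.5253, 0.0503, 0.097]
tool_rot: [[0.0, 1.0, 0.022], [0.0, 0.022, -1.0], [-1.0, 0.0, -0.0]]
ft_force: [-1.5, -0.4, 3.7]
gripper_width: 0.0167
```

Request:
carry_out([
  [[0, 0, 0], [0, 0.1, 0], 0.1],
  [[0, 0, 0], [0, 0.1, 0], 0.1],
  [[0, 0, 0], [0, 0, 0], 0.1],
])

```text
time: 13.85
position: [0.5273, 0.0503, 0.097]
tool_rot: [[0.0, 1.0, 0.022], [0.0, 0.022, -1.0], [-1.0, 0.0, -0.0]]
ft_force: [-2.5, -0.2, 2.6]
gripper_width: 0.0168
```

Request:
carry_out([
  [[0, 0, 0], [0, 0.1, 0], 0.1],
  [[0, 0, 0], [0, 0.1, 0], 0.1],
  [[0, 0, 0], [0, 0, 0], 0.1],
])

```text
time: 14.15
position: [0.5293, 0.0504, 0.097]
tool_rot: [[0.0, 1.0, 0.022], [0.0, 0.022, -1.0], [-1.0, 0.0, -0.0]]
ft_force: [-2.2, 0.2, 2.9]
gripper_width: 0.0168
```

Request:
carry_out([
  [[0, 0, 0], [0, 0.1, 0], 0.1],
  [[0, 0, 0], [0, 0.1, 0], 0.1],
  [[0, 0, 0], [0, 0, 0], 0.1],
])

```text
time: 14.45
position: [0.5313, 0.0504, 0.097]
tool_rot: [[0.0, 1.0, 0.022], [0.0, 0.022, -1.0], [-1.0, 0.0, -0.0]]
ft_force: [-2.3, -0.0, 2.9]
gripper_width: 0.0169
```

Request:
carry_out([
  [[0, 0, 0], [0, 0.1, 0], 0.1],
  [[0, 0, 0], [0, 0.1, 0], 0.1],
  [[0, 0, 0], [0, 0, 0], 0.1],
])

```text
time: 14.75
position: [0.5333, 0.0504, 0.097]
tool_rot: [[0.0, 1.0, 0.022], [0.0, 0.022, -1.0], [-1.0, 0.0, 0.0]]
ft_force: [-2.4, -0.7, 3.3]
gripper_width: 0.0168
```

Request:
carry_out([
  [[0, 0, 0], [0, 0.1, 0], 0.1],
  [[0, 0, 0], [0, 0.1, 0], 0.1],
  [[0, 0, 0], [0, 0, 0], 0.1],
])

```text
time: 15.05
position: [0.5353, 0.0505, 0.097]
tool_rot: [[0.0, 1.0, 0.022], [0.0, 0.022, -1.0], [-1.0, 0.0, 0.0]]
ft_force: [-1.3, 0.5, 3.5]
gripper_width: 0.0166
```

Request:
carry_out([
  [[0, 0, 0], [0, 0.1, 0], 0.1],
  [[0, 0, 0], [0, 0.1, 0], 0.1],
  [[0, 0, 0], [0, 0, 0], 0.1],
])

```text
time: 15.35
position: [0.5373, 0.0505, 0.097]
tool_rot: [[0.0, 1.0, 0.022], [0.0, 0.022, -1.0], [-1.0, 0.0, 0.0]]
ft_force: [-1.7, 0.6, 2.1]
gripper_width: 0.0169
```

Request:
carry_out([
  [[0, 0, 0], [0, 0.1, 0], 0.1],
  [[0, 0, 0], [0, 0.1, 0], 0.1],
  [[0, 0, 0], [0, 0, 0], 0.1],
])

```text
time: 15.65
position: [0.5393, 0.0506, 0.097]
tool_rot: [[0.0, 1.0, 0.022], [0.0, 0.022, -1.0], [-1.0, 0.0, -0.0]]
ft_force: [-2.3, -0.3, 2.7]
gripper_width: 0.0166
```

Request:
carry_out([
  [[0, 0, 0], [0, 0.1, 0], 0.1],
  [[0, 0, 0], [0, 0.1, 0], 0.1],
  [[0, 0, 0], [0, 0, 0], 0.1],
])

```text
time: 15.95
position: [0.5413, 0.0506, 0.097]
tool_rot: [[0.0, 1.0, 0.022], [0.0, 0.022, -1.0], [-1.0, 0.0, -0.0]]
ft_force: [-1.9, -0.4, 2.2]
gripper_width: 0.0169
```

Request:
carry_out([
  [[0, 0, 0], [0, 0.1, 0], 0.1],
  [[0, 0, 0], [0, 0.1, 0], 0.1],
  [[0, 0, 0], [0, 0, 0], 0.1],
])

```text
time: 16.25
position: [0.5433, 0.0507, 0.097]
tool_rot: [[0.0, 1.0, 0.022], [0.0, 0.022, -1.0], [-1.0, 0.0, -0.0]]
ft_force: [-1.5, -0.5, 2.0]
gripper_width: 0.017
```

Request:
carry_out([
  [[0, 0, 0], [0, 0.1, 0], 0.1],
  [[0, 0, 0], [0, 0.1, 0], 0.1],
  [[0, 0, 0], [0, 0, 0], 0.1],
])

```text
time: 16.55
position: [0.5452, 0.0507, 0.097]
tool_rot: [[0.0, 1.0, 0.022], [0.0, 0.022, -1.0], [-1.0, 0.0, -0.0]]
ft_force: [-1.8, 0.0, 2.9]
gripper_width: 0.0166
```

Request:
carry_out([
  [[0, 0, 0], [0, 0.1, 0], 0.1],
  [[0, 0, 0], [0, 0.1, 0], 0.1],
  [[0, 0, 0], [0, 0, 0], 0.1],
])

```text
time: 16.85
position: [0.5474, 0.0507, 0.097]
tool_rot: [[0.001, 1.0, 0.022], [0.0, 0.022, -1.0], [-1.0, 0.001, -0.0]]
ft_force: [-2.0, -0.2, 2.7]
gripper_width: 0.0164
```

Request:
carry_out([
  [[0, 0, 0], [0, 0.1, 0], 0.1],
  [[0, 0, 0], [0, 0.1, 0], 0.1],
  [[0, 0, 0], [0, 0, 0], 0.1],
])

```text
time: 17.15
position: [0.5494, 0.0508, 0.0969]
tool_rot: [[0.001, 1.0, 0.022], [0.0, 0.022, -1.0], [-1.0, 0.001, -0.0]]
ft_force: [-0.6, -0.8, -1.2]
gripper_width: 0.0169
```

Request:
carry_out([
  [[0, 0, 0], [0, 0.1, 0], 0.1],
  [[0, 0, 0], [0, 0.1, 0], 0.1],
  [[0, 0, 0], [0, 0, 0], 0.1],
])

```text
time: 17.45
position: [0.551, 0.0508, 0.0969]
tool_rot: [[-0.0, 1.0, 0.022], [-0.0, 0.022, -1.0], [-1.0, -0.0, 0.0]]
ft_force: [0.7, 0.2, -1.3]
gripper_width: 0.0167
```

Fz fell from about +2.7 N to −1.2 N (the pin's weight alone) at TCP x≈0.549–0.551, so the tip is over the hole. I'll lower carefully.

Request:
carry_out([
  [[0, 0, 0], [0.1, 0, 0], 0.1],
  [[0, 0, 0], [0.1, 0, 0], 0.1],
  [[0, 0, 0], [0, 0, 0], 0.1],
  [[0, 0, 0], [0, 0, 0], 0.1],
])

```text
time: 17.85
position: [0.551, 0.0508, 0.0949]
tool_rot: [[-0.0, 1.0, 0.022], [0.0, 0.022, -1.0], [-1.0, -0.0, -0.0]]
ft_force: [-0.0, -0.8, -1.2]
gripper_width: 0.0165
```

Request:
carry_out([
  [[0, 0, 0], [0.1, 0, 0], 0.1],
  [[0, 0, 0], [0, 0, 0], 0.1],
  [[0, 0, 0], [0, 0, 0], 0.1],
])

```text
time: 18.15
position: [0.551, 0.0508, 0.0939]
tool_rot: [[-0.0, 1.0, 0.022], [-0.0, 0.022, -1.0], [-1.0, -0.0, 0.0]]
ft_force: [-0.1, 0.0, -1.8]
gripper_width: 0.0165
```

Request:
carry_out([
  [[0, 0, 0], [0.2, 0, 0], 0.1],
  [[0, 0, 0], [0.2, 0, 0], 0.1],
  [[0, 0, 0], [0.2, 0, 0], 0.1],
  [[0, 0, 0], [0, 0, 0], 0.1],
  [[0, 0, 0], [0, 0, 0], 0.1],
])

```text
time: 18.65
position: [0.551, 0.0508, 0.0878]
tool_rot: [[-0.0, 1.0, 0.022], [-0.0, 0.022, -1.0], [-1.0, -0.0, -0.0]]
ft_force: [-0.5, -0.3, -0.7]
gripper_width: 0.0168
```

Request:
carry_out([
  [[0, 0, 0], [0.2, 0, 0], 0.1],
  [[0, 0, 0], [0.2, 0, 0], 0.1],
  [[0, 0, 0], [0, 0, 0], 0.1],
  [[0, 0, 0], [0, 0, 0], 0.1],
])

```text
time: 19.05
position: [0.551, 0.0508, 0.0838]
tool_rot: [[-0.0, 1.0, 0.022], [-0.0, 0.022, -1.0], [-1.0, -0.0, 0.0]]
ft_force: [-0.7, -0.1, -1.6]
gripper_width: 0.0162
```

Request:
carry_out([
  [[0, 0, 0], [0.1, 0, 0], 0.1],
  [[0, 0, 0], [0.05, 0, 0], 0.1],
  [[0, 0, 0], [0, 0, 0], 0.1],
  [[0, 0, 0], [0, 0, 0], 0.1],
])

```text
time: 19.45
position: [0.551, 0.0508, 0.0824]
tool_rot: [[-0.0, 1.0, 0.022], [0.0, 0.022, -1.0], [-1.0, -0.0, -0.0]]
ft_force: [-1.8, 0.2, -2.4]
gripper_width: 0.0163
```

Request:
carry_out([
  [[0, 0, 0], [0.03, 0, 0], 0.1],
  [[0, 0, 0], [0, 0, 0], 0.1],
  [[0, 0, 0], [0, 0, 0], 0.1],
])

```text
time: 19.75
position: [0.551, 0.0508, 0.0822]
tool_rot: [[-0.0, 1.0, 0.022], [-0.0, 0.022, -1.0], [-1.0, -0.0, 0.0]]
ft_force: [-1.3, -0.5, -0.4]
gripper_width: 0.0168
```

Request:
carry_out([
  [[0, 0, 0], [0.03, 0, 0], 0.1],
  [[0, 0, 0], [0, 0, 0], 0.1],
  [[0, 0, 0], [0, 0, 0], 0.1],
])

```text
time: 20.05
position: [0.551, 0.0508, 0.0821]
tool_rot: [[-0.0, 1.0, 0.022], [0.0, 0.022, -1.0], [-1.0, -0.0, -0.0]]
ft_force: [-2.9, 0.5, 4.2]
gripper_width: 0.0166
```

Request:
carry_out([
  [[0, 0, 0], [0.03, 0, 0], 0.1],
  [[0, 0, 0], [0, 0, 0], 0.1],
  [[0, 0, 0], [0, 0, 0], 0.1],
])

```text
time: 20.35
position: [0.551, 0.0508, 0.082]
tool_rot: [[0.0, 1.0, 0.022], [0.0, 0.022, -1.0], [-1.0, 0.0, -0.0]]
ft_force: [-3.2, -0.1, 6.0]
gripper_width: 0.0166
```

The collar met the cover at TCP z=0.082, which is 17.8 mm below plate contact as expected. Now I release.

Request:
carry_out([
  [[0, 0, 0], [0, 0, 0], 0.35],
  [[0, 0, 0], [0, 0, 0], 0.35],
  [[0, 0, 0], [0, 0, 0], 0.45],
  [[0, 0, 0], [0, 0, 0], 0.45],
  [[0, 0, 0], [0, 0, 0], 0.45],
], newtons=20)

```text
time: 20.85
position: [0.5512, 0.0508, 0.0815]
tool_rot: [[0.0, 1.0, 0.022], [0.0, 0.022, -1.0], [-1.0, 0.0, -0.0]]
ft_force: [-0.0, -0.3, 0.1]
gripper_width: 0.0386
```

```bash
python3 w.py w8;python3 - <<'E'
from h import *
w=cv2.imread("pics/w8.png")[120:400,150:420]
cv2.imwrite("pics/c8.png",cv2.resize(w,None,fx=2,fy=2,interpolation=2))
E
```

```text
20.85 [0.5512 0.0508 0.0815] [[ 0.0002  0.9998  0.0219]
 [ 0.      0.0219 -0.9998]
 [-1.      0.0002 -0.    ]] 0.038615399127017586 [-0.0413 -0.2911  0.1406]
```

View pics/c8.png

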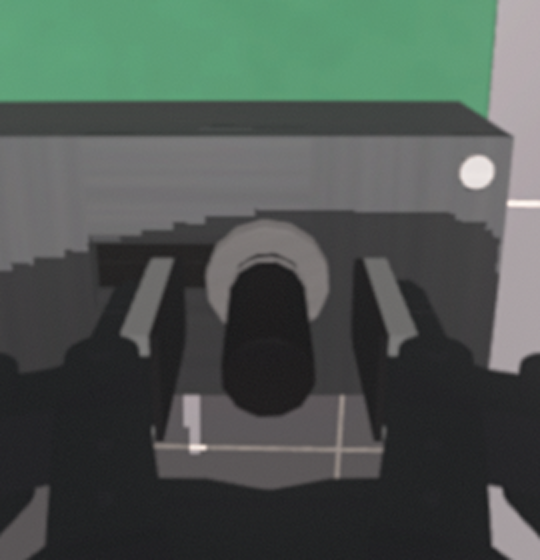

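The pin stands free between the pads with its collar on the cover, at about (283,260) in the full picture. I retreat straight up.

Request:
carry_out([
  [[0, 0, 0], [-1, 0, 0], 0.45],
  [[0, 0, 0], [-2, 0, 0], 0.45],
  [[0, 0, 0], [-2.5, 0, 0], 0.45],
  [[0, 0, 0], [-2.5, 0, 0], 0.45],
  [[0, 0, 0], [-2, 0, 1.5], 0.45],
  [[0, 0, 0], [0, 0, 3], 0.45],
  [[0, 0, 0], [0, 0, 3], 0.45],
  [[0, 0, 0], [0, 0, 1.5], 0.45],
  [[0, 0, 0], [0, 0, 0], 0.45],
  [[0, 0, 0], [0, 0, 0], 0.45],
  [[0, 0, 0], [0, 0, 0], 0.45],
])

```text
time: 22.0
position: [0.553, -0.0383, 0.1815]
tool_rot: [[-0.0, 1.0, 0.022], [0.0, 0.022, -1.0], [-1.0, -0.0, -0.0]]
ft_force: [0.2, 0.8, 0.2]
gripper_width: 0.0385
```

```bash
python3 w.py w9;python3 - <<'E'
from h import *
for n in("side","scene"): cv2.imwrite(f"pics/{n}9.png",optics.snapshot(n))
w=cv2.imread("pics/w9.png")[20:220,190:420];a=cv2.imread("pics/side9.png")[250:390,90:250]
cv2.imwrite("pics/c9.png",np.hstack([cv2.resize(w,(400,348),interpolation=2),cv2.resize(a,(398,348),interpolation=2)]))
E
```

```text
22.0 [ 0.553  -0.0383  0.1815] [[-0.0003  0.9997  0.0224]
 [ 0.0003  0.0224 -0.9997]
 [-1.     -0.0003 -0.0003]] 0.038479219932371286 [0.1647 0.7693 0.2337]
```

View pics/c9.png

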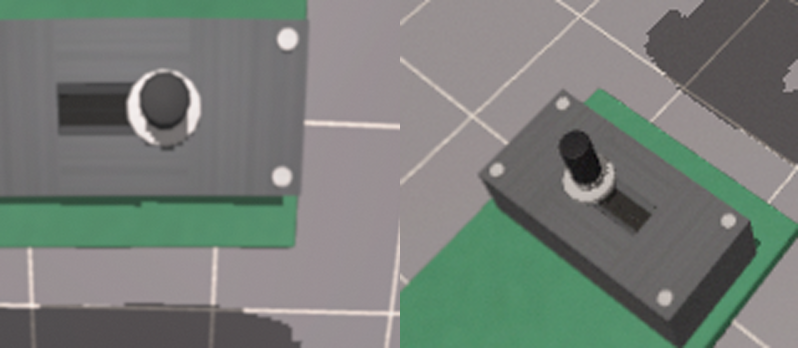

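View pics/scene9.png

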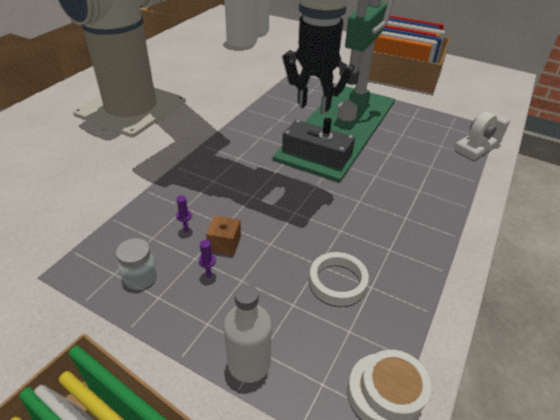

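The pin stands upright with its collar flat on the cover at the +x part of the slot. In the scene picture it is at (327,130). The holder is empty, and the jar, bottle and tape roll are where they were.

```bash
python3 - <<'E'
from h import *
c=dict(np.load("pics/w9.npz"))
f=lambda p:np.array(p)*[230/400,200/348]+[190,20]
print(onz(c,f((165,101)),.108),onz(c,f((164,106)),.068))
from workcell import job_done
print(job_done())
E
```

```text
[0.55218879 0.04911225 0.108     ] [0.55183196 0.05047613 0.068     ]
the job is handed in; nothing more can be done
None
```

I took the steel pin out of the wooden holder and put its tip through the press slot. Then I slid it along the sprung plate at about 3–4 N until the tip dropped in, about 15 mm to the +x side of the slot's centre. I lowered the pin until the collar met the cover, let go, backed the arm off and handed the job in at about 22 s.

**Last checks:**
- **Depth:** the collar seated 17.8 mm below the point where the tip first touched the plate. That fits the 18 mm expected when the pin is fully home.
- **Uprightness:** the grip top and collar centres line up to within about 1.4 mm over 40 mm (about 0.035 rad), against the 0.08 rad limit.
- **Position:** the pin stands about 17 mm from the slot's centre, within the 27 mm allowed.
- **Forces:** the readings I took stayed at or below about 7 N while the pin was against the press. I only sampled at the end of each move.
- **Surroundings:** by eye in the final picture, the jar, bottle, tape roll and purple look-alikes had not moved. The gripper is clear of everything.

No check failed. The only disagreement was about 1–3 mm between the cameras when locating the slot, and I used the wrist view.

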